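Turn the shaft's flat to the key rest and hold the collar on it

ROBOT

A 7-joint arm with a two-finger parallel gripper is mounted at the origin on a cart in front of the work surface, level with it; the furniture and walls round the work are solid. World frame = base frame: x ahead of the robot, y to its left, z up, the work surface at z = 0. Lengths are in m, angles in rad, forces in N, time in s.
With the tool pointing down it reaches from about 0.425 to 0.875 m from the base axis. Payload 9.9 kg.
Tool frame: the origin (TCP) lies where the fingers leave the gripper's body, on its centre line; the fingertips stand 73 mm ahead of it and the grasp point (between the pads) lies 54 mm ahead of it; z points along the fingers, y is the line along which they close (so a half turn about z gives the same grasp; the last joint's range is limited). The gripper opens to 85 mm and grips with 20 to 120 N. Pads are 22 mm wide; open, the fingers measure 114 mm over their backs; the gripper's body (76 mm by 85 mm) begins 54 mm behind the grasp point. The pads swing forward as they close: fully open they stand 13 mm farther back than shut.
Start: joints at [-0.084, 0.576, 0.025, 1.437, -0.015, 1.129, -0.057], TCP at [0.675, 0, 0.304] pointing down, gripper open.
Joint ranges: [-2.76, 2.76], [-0.34, 2.15], [-1.52, 1.57], [0.19, 2.46], [-1.09, 4.23], [0.17, 1.99], [-2.82, 2.82]. Speed limits (rad/s): [2.22, 2.22, 3.01, 3.01, 3.14, 3.14, 3.14].

INTERFACE

Orientations are given as a rotation vector (axis times angle).
In Python, from bench import * gives the robot as it stands. The module is installed in compiled form; this text tells all that it offers.
- The arm moves only by the tool move_arm, never from a script. Its argument "steps" is a list of rows, each a list of 7 numbers: the opening, from 0 (shut) to 1 (fully open), then the shift along the tool's x, y, z in mm, then the turn, a rotation vector about the tool's x, y, z in degrees. A call has 1 to 12 rows; each row shifts and turns the commanded pose from where the row before left it, along the tool's axes as they then stand; what a row does not reach is not made up. A row lasts 1/10 s, in which the tool goes at most 50 mm and 8.59 degrees, less where a joint would pass 70% of its speed; a pose out of reach is approached as far as the arm can. A call with a gripper value outside its range is refused whole. The fingers move at their own pace and stop on an object; the grip force is fixed at half the most. Time passes only in rows, so rows that do not move let the fingers close. It gives the time, the measured TCP pose, the force, the opening and the grip force at its end, in the units of the state.
- sense(): the state, without advancing time (a new reading comes with each control period).
- get_image(name): name is "scene" or "side" or "wrist"; returns (picture, depth): 480x640x3 uint8, red, green, blue; 480x640 float32, m along the optical axis (not along the pixel's ray), 0 where there is no reading.
- calibration(name): a dict with "vertical_fov" (degrees; the focal length in pixels is half the picture's height over the tangent of half this angle, whatever the lens; pixels are square), "cx", "cy" (the principal point, pixels), "T" (4x4, takes a point from camera to world coordinates); the wrist camera has in their place "hand_eye" (4x4, takes a point from camera to tool coordinates, whose origin is the TCP and whose axes are the flange's). Camera axes: x right, y down, z forward; pixel columns grow to the right and rows downward; lengths in m; the calibration is good to about 2 mm. The wrist camera is an equidistant fisheye: a pixel r from the principal point sees the ray r / f radians off the axis. A picture is of the moment at which its call begins: read the wrist's pose just before it. calibration takes no time and is no camera call.
- hand_in(): hands the job in; it is judged then, once.
The state is a dict: "clock": time; "joint_pos": joint angles; "qvel": joint speeds; "joint_torque": joint torques, N m; "eef_pos": TCP position; "tool_rot": TCP orientation; "contact_force": force on the tool from outside, world axes, zero at the start; "torque": the same for the moment, N m; "width": finger opening in m; "gripper_force": force on a finger pad.
Only numpy, scipy, OpenCV 4.12 (cv2) and the standard library are available. Lean on these libraries where they do the work, as an engineer would, in place of code of your own. Each camera call takes 0.05 s, during which the arm holds its last target. There are 200 camera calls.

TASK

Take the bare upright shaft of the bearing stand between the fingers across its flat, feeling for it, and turn the shaft until the flat squarely faces the forked key rest on the stand's base. Then pick up the loose collar and slide it down over the shaft with its set screw on the flat, so that the screw faces the key rest too, until the collar's top is flush with the shaft's end. Finish while still holding the collar there, level and off the bearing, ready for the screw to be tightened; do not let go, and leave the things lying around undisturbed.

Things in the scene. Friction and masses are not known exactly. Their poses are not given: they have to be found in the camera images.
- stand: grey bearing stand, fixed. Origin on the table on the shaft's axis, z up. Base plate 150x90x12 mm, from 105 mm in front (own -x) to 45 mm behind the axis; round bearing housing, 72 mm wide, up to height 40 mm. Key rest: 8 mm steel pin with a forked top, up to height 97 mm, 85 mm from the axis on the stand's own -x side, the way that flat and set screw must face. Yaw within 0.35 rad.
- shaft (a joint): angle of the upright steel shaft in the stand (rad). 0: its flat faces the key rest; positive: anticlockwise seen from above. Turns under light friction (0.04 N m), stays where left; starts at 0.6 to 1.5. The shaft is 24 mm in diameter, bare from height 40 mm to its end at 100 mm, which has a 2 mm chamfer.
- flat_mid (a point): middle of the flat on the shaft: its top 45 mm (height 55 to 100 mm), 18 mm wide, 8 mm from the axis. Fingers across it measure 20 mm, elsewhere 24 mm; closing nearly square to it they turn the shaft square to them. This point: height 78 mm, 8 mm off the axis; own -x points out of the flat.
- shaft_axis (a point): fixed point on the shaft's axis at the height of its end (100 mm above the table); axes as the stand's
- shaft_end (a point): centre of the shaft's end face, 100 mm above the table; turns with the shaft
- collar_mid (a point): centre (half-way up, on the bore's axis) of the loose dark steel collar lying flat on the table: ring 44 mm wide, 24 mm high, 0.15 kg, through bore 28 mm. Flat lands on its own +y and -y sides, 26 mm wide, 46 mm across, to grip. Set screw on its own -x side; its tip stands 9.5 mm from the axis, so the collar passes the shaft only with the screw over the flat (within 0.3 rad). Yaw within 0.6 rad.
- collar_top (a point): centre of the collar's top face, 12 mm above collar_mid
- set_screw (a point): outer end of the collar's set screw, a 10 mm round boss on its own -x side at mid height, 24.5 mm from the bore's axis
- hex_key: steel hex key lying loose, 28x75x6 mm, bystander; origin under its middle
- lug_box: small carton, 50x68x34 mm, bystander; origin under its middle
- tin_paste: round tin, 59 mm wide, 30 mm high, bystander; origin under its middle
Things that resemble listed ones, but are neither listed nor needed, are in the scene too. Leave any yellow look-alike of the part that bears collar_mid alone.

How it is judged:
By the outcome, as a careful person would: the job done as asked, in the order asked, and still so for the second after the job is handed in, while the arm keeps its last pose, push and grip.
It also fails if it takes over 48 s, if anything falls off the work surface, if the arm or the gripper's body presses on something with over 40 N, if the wrist force passes 120 N, or if a joint passes its speed limit or range.

## Working session

There is one attempt and no reset: what is moved stays moved. The work goes in short steps, Python scripts to look and compute and a tool call to move; the robot and the scene stay as the last step left them, time stands still between calls to the robot, and variables do not carry over. Pictures are saved under pics/ and viewed, at most 10 in all, crops included, and the job is handed in when it is done.

Besides the shell and the picture viewer there is one more tool, called after "Request:" as name(argument=value, ...) on one line, values as JSON. move_arm: Moves the arm, as the interface text tells. Its arguments: {"type":"object","properties":{"steps":{"type":"array","items":{"type":"array","items":{"type":"number"}}}},"required":["steps"]}

```bash
mkdir -p pics
cat > h.py <<'E'
from bench import *
import numpy as np, cv2
from scipy.spatial.transform import Rotation as R
def snap(n,tag):
    s=sense(); p,d=get_image(n); cv2.imwrite(f'pics/{tag}.png',p[:,:,::-1]); np.savez(f'{tag}.npz',p=p,d=d,e=s['eef_pos'],r=s['tool_rot']); return p,d
def crop(tag,x0,y0,x1,y1,out,k):
    p=np.load(f'{tag}.npz')['p'][y0:y1,x0:x1,::-1]; cv2.imwrite(f'pics/{out}.png',cv2.resize(p,None,fx=k,fy=k,interpolation=cv2.INTER_CUBIC))
def rays(n,uv,z):
    """camera points from pixel + depth"""
    c=calibration(n); f=240/np.tan(np.radians(c['vertical_fov'])/2)
    uv=np.atleast_2d(uv).astype(float); a=(uv-[c['cx'],c['cy']])/f
    if n=='wrist':
        r=np.linalg.norm(a,axis=1,keepdims=True); a=a*np.tan(r)/np.maximum(r,1e-9)
    return np.c_[a,np.ones(len(a))]*np.reshape(z,(-1,1))
def T(n,tag):
    c=calibration(n)
    if n!='wrist': return c['T']
    q=np.load(f'{tag}.npz'); M=np.eye(4); M[:3,:3]=R.from_rotvec(q['r']).as_matrix(); M[:3,3]=q['e']; return M@c['hand_eye']
def pos(n,tag,uv,h=None):
    """world pos via depth, or intersect plane z=h"""
    M=T(n,tag); uv=np.atleast_2d(uv)
    if h is None:
        d=np.load(f'{tag}.npz')['d']; z=[d[int(round(v)),int(round(u))] for u,v in uv]
        return rays(n,uv,z)@M[:3,:3].T+M[:3,3]
    w=rays(n,uv,np.ones(len(uv)))@M[:3,:3].T; t=(h-M[2,3])/w[:,2]
    return M[:3,3]+w*t[:,None]
def cloud(n,tag):
    d=np.load(f'{tag}.npz')['d']; v,u=np.nonzero(d>0); M=T(n,tag)
    return np.c_[u,v],rays(n,np.c_[u,v],d[v,u])@M[:3,:3].T+M[:3,3]
E
python3 - <<'E'
from h import *
for n in('scene','side','wrist'):
    snap(n,n+'0'); c=calibration(n); print(n,c['vertical_fov'],c['cx'],c['cy'],T(n,n+'0').round(3).tolist())
print({k:np.round(v,3) for k,v in sense().items()})
E
```

```text
scene 47.670237616611196 317.54537549397696 241.66731075414594 [[0.86, -0.282, 0.425, 0.083], [-0.51, -0.504, 0.697, -0.83], [0.018, -0.816, -0.577, 0.703], [0.0, 0.0, 0.0, 1.0]]
side 44.02771401574033 318.77695564967144 246.89498593990905 [[-0.898, -0.327, 0.295, 0.195], [-0.44, 0.678, -0.589, 0.61], [-0.007, -0.659, -0.752, 0.923], [0.0, 0.0, 0.0, 1.0]]
wrist 65.70646984690485 321.97402803803004 239.3578122755292 [[1.0, 0.0, -0.001, 0.674], [-0.0, -0.963, -0.27, 0.069], [-0.001, 0.27, -0.963, 0.373], [0.0, 0.0, 0.0, 1.0]]
{'clock': np.float64(0.15), 'joint_pos': array([-0.084,  0.576,  0.025,  1.438, -0.015,  1.129, -0.056]), 'qvel': array([-0.002, -0.003, -0.001, -0.002, -0.001, -0.001,  0.002]), 'joint_torque': array([ 4.0000e-03, -7.6626e+01,  2.2530e+00, -2.8618e+01,  1.6000e-02,
        1.0000e-02, -0.0000e+00]), 'eef_pos': array([0.675, 0.   , 0.303]), 'tool_rot': array([-2.221e+00, -2.221e+00,  1.000e-03]), 'contact_force': array([ 0.3  , -0.214, -0.555]), 'torque': array([ 0.09 ,  0.025, -0.009]), 'gripper_force': np.float64(0.0), 'width': np.float64(0.085)}
```

View pics/scene0.png

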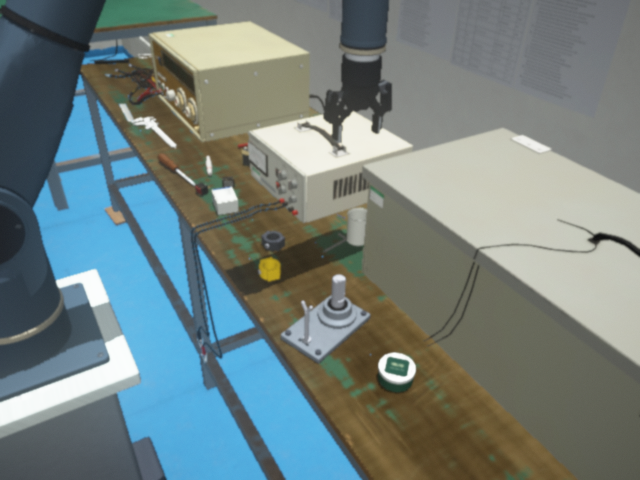

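View pics/wrist0.png

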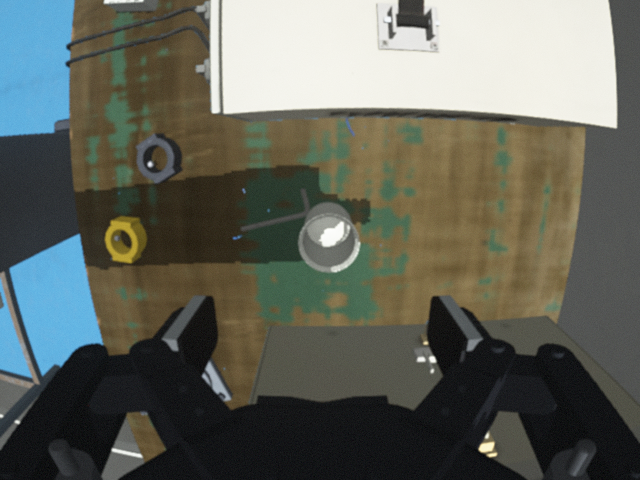

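The scene view shows the dark collar at (272,240), its yellow look-alike at (269,268), the stand with its shaft at (338,290), the key rest at (307,320), a tin at (396,370), a hex key at (333,243), a white can at (357,227) and a carton at (226,202). In the wrist view, the dark collar is at (158,158) and the yellow one at (125,240). Things that could be taken for the collar: dark ring at scene (272,240), yellow ring at (269,268), and the bearing housing ring on the stand. I choose the dark one.

Run:
```python
from h import *
print(pos('scene','scene0',[(272,240),(269,268),(338,279),(338,300),(307,306),(396,366),(357,215),(333,243),(226,200),(364,200),(450,300),(364,270),(297,215)]).round(3))
uv,P=cloud('scene','scene0')
def near(c,r,z0,z1):
    m=(np.hypot(P[:,0]-c[0],P[:,1]-c[1])<r)&(P[:,2]>z0)&(P[:,2]<z1); return P[m]
c=pos('scene','scene0',[(338,279)])[0]
for z0,z1 in((.096,.11),(.085,.096),(.05,.085)):
    q=near(c,.03,z0,z1); print(len(q),q.mean(0).round(4),q.min(0).round(4),q.max(0).round(4))
k=pos('scene','scene0',[(307,306)])[0]; q=near(k,.015,.05,.11);print('key',q.mean(0).round(4),q.max(0))
crop('scene0',230,180,400,370,'c1',4) if 0 else crop('scene0',240,220,400,350,'c1',5)
snap('side','side0')
```

```text
[[ 0.498  0.039  0.027]
 [ 0.462 -0.016  0.002]
 [ 0.498 -0.22   0.103]
 [ 0.499 -0.223  0.056]
 [ 0.474 -0.156  0.   ]
 [ 0.513 -0.38   0.028]
 [ 0.692  0.001  0.052]
 [ 0.628 -0.003  0.   ]
 [ 0.473  0.23   0.034]
 [ 0.776  0.092  0.019]
 [ 0.615 -0.374  0.121]
 [ 0.616 -0.14   0.022]
 [ 0.6    0.113  0.018]]
99 [ 0.5013 -0.217   0.0997] [ 0.4907 -0.2253  0.096 ] [ 0.5137 -0.2042  0.1029]
60 [ 0.4985 -0.221   0.0905] [ 0.49   -0.2259  0.085 ] [ 0.5125 -0.2118  0.0957]
218 [ 0.4988 -0.2215  0.0665] [ 0.4895 -0.2295  0.0503] [ 0.5132 -0.2076  0.085 ]<stdin>:9: RuntimeWarning: Mean of empty slice.
  ret = um.true_divide(
Traceback (most recent call last):
ValueError: zero-size array to reduction operation maximum which has no identity
```

View pics/side0.png

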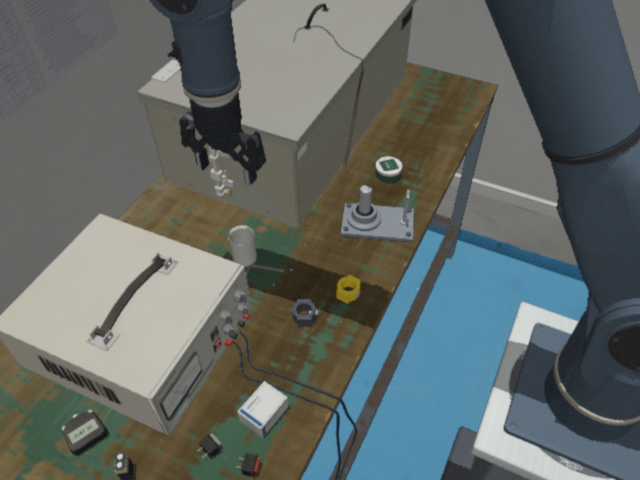

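Request:
move_arm(steps=[[1,0,-35,0,0,0,0],[1,0,-35,0,0,0,-8],[1,0,-35,0,0,0,-8],[1,0,-35,0,0,0,-8],[1,0,-30,0,0,0,-8],[1,0,0,0,0,0,-8],[1,0,0,0,0,0,-8],[1,0,0,0,0,0,-8],[1,0,0,0,0,0,-8],[1,0,0,0,0,0,-8],[1,0,0,0,0,0,-8],[1,0,0,0,0,0,-8]])

```text
clock: 1.35
eef_pos: [0.5092, -0.0268, 0.3037]
tool_rot: [-0.046, -3.141, 0.0]
contact_force: [0.9, 0.2, -1.0]
width: 0.0854
gripper_force: 0.0
```

Run:
```python
from h import *
s=sense(); print(s['clock'],s['eef_pos'].round(4),R.from_rotvec(s['tool_rot']).as_matrix().round(3),s['joint_pos'].round(2))
snap('wrist','w1')
```

```text
1.35 [ 0.5092 -0.0268  0.3037] [[-1.     0.029 -0.   ]
 [ 0.029  1.    -0.   ]
 [ 0.    -0.    -1.   ]] [ 0.22  0.34 -0.35  1.86  0.14  0.96  1.35]
```

View pics/w1.png

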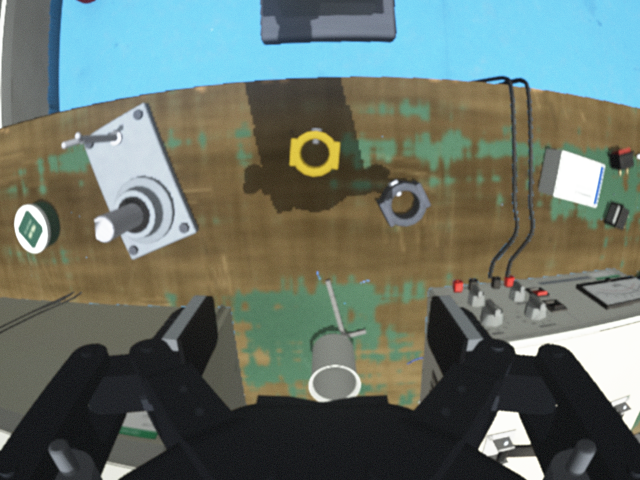

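The wrist view shows the dark collar at (405,202) with its screw at about (396,183), the yellow one at (316,152), the shaft end at (105,228) and the key rest's forked top at (70,143). I'll take an enlarged crop of the collar and the stand.

Run:
```python
from h import *
p=np.load('w1.npz')['p'][:,:,::-1]
a=cv2.resize(p[90:270,50:210],None,fx=3,fy=3,interpolation=2); b=cv2.resize(p[165:245,365:445],None,fx=4.5,fy=4.5,interpolation=2)
im=np.zeros((540,800,3),np.uint8); im[:,:480]=a; im[:300,480:]=cv2.resize(b,(320,300)) ; 
im=np.zeros((540,800,3),np.uint8); im[:,:480]=a; im[:320,480:]=cv2.resize(p[165:245,365:445],(320,320),interpolation=2); cv2.imwrite('pics/c2.png',im)
```

```text
(no output)
```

View pics/c2.png

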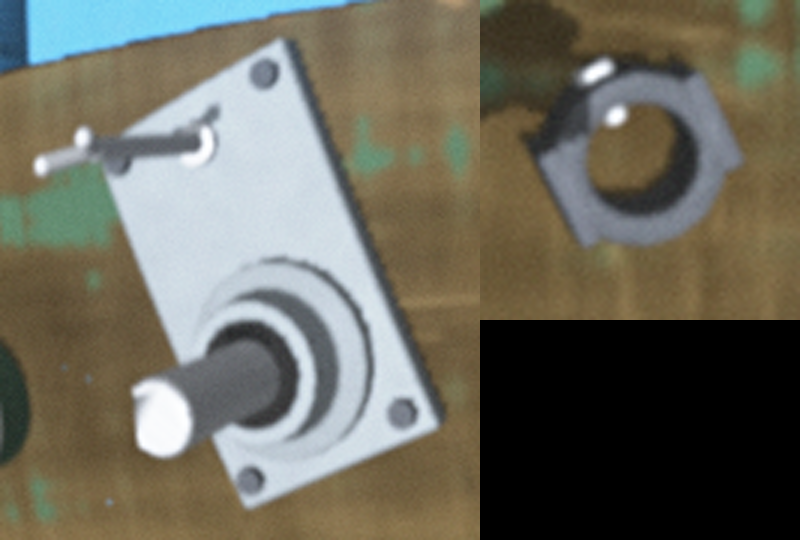

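The crop shows the collar with its lands at left and right and its screw boss up-left. The flat of the shaft faces image left (edge near crop (137,390)–(137,440)), and the stand's forked key rest is at the top left.

Run:
```python
from h import *
A=lambda v:np.degrees(np.arctan2(v[1],v[0])).round(1)
c=lambda L:[(365+x/4,165+y/4) for x,y in L]
q=pos('wrist','w1',c([(50,145),(105,243),(218,72),(262,160)]),.024)
print('collar corners',q.round(4).tolist(),'mean',q.mean(0).round(4),'dirs x:',A(q[1]-q[0]),A(q[3]-q[2]),'across',np.linalg.norm((q[0]+q[1]-q[2]-q[3])/2).round(4))
print('screw',pos('wrist','w1',c([(117,70)]),.012).round(4))
s=lambda L:[(50+x/3,90+y/3) for x,y in L]
q=pos('wrist','w1',s([(285,40),(440,415),(248,505)]),.012); print('plate',q.round(4).tolist(),A(q[1]-q[0]),A(q[1]-q[2])-90,np.linalg.norm(q[1]-q[0]),np.linalg.norm(q[2]-q[1]))
x=(q[1]-q[0])/np.linalg.norm(q[1]-q[0]);y=np.array([-x[1],x[0],0]);print('axis est',(q[1:].mean(0)-.045*x).round(4))
e=pos('wrist','w1',s([(135,390),(137,440),(163,412),(192,412),(165,458),(165,378),(136,415)]),.1);print('end',e.round(4).tolist())
print('key top',pos('wrist','w1',s([(85,140),(40,165)]),.095).round(4), 'pin base',pos('wrist','w1',s([(200,145)]),.012).round(4))
u,P=cloud('wrist','w1')
m=(abs(P[:,2]-.1)<.004)&(np.hypot(P[:,0]-.5,P[:,1]+.218)<.03);print('end cloud',m.sum(),P[m].mean(0).round(4),P[m].min(0).round(4),P[m].max(0).round(4))
m=(abs(P[:,2]-.024)<.004)&(np.hypot(P[:,0]-.51,P[:,1]-.045)<.035);print('collar cloud',m.sum(),P[m].mean(0).round(4),P[m].min(0).round(4),P[m].max(0).round(4))
crop('scene0',310,265,370,310,'c3',10)
```

```text
collar corners [[0.502, 0.0273, 0.024], [0.5265, 0.0411, 0.024], [0.4847, 0.0687, 0.024], [0.5065, 0.0804, 0.024]] mean [0.5049 0.0544 0.024 ] dirs x: 29.3 28.4 across 0.0445
screw [[0.4855 0.0459 0.012 ]]
plate [[0.3908, -0.2052, 0.012], [0.5259, -0.1571, 0.012], [0.5576, -0.2408, 0.012]] 19.6 20.700000000000003 0.1434410233383552 0.08941847484305834
axis est [ 0.4994 -0.214   0.012 ]
end [[0.494, -0.2213, 0.1], [0.5088, -0.2236, 0.1], [0.5009, -0.2123, 0.1], [0.5013, -0.202, 0.1], [0.5145, -0.2144, 0.1], [0.4911, -0.2098, 0.1], [0.5014, -0.2224, 0.1]]
key top [[ 0.4205 -0.2335  0.095 ]
 [ 0.4253 -0.252   0.095 ]] pin base [[ 0.4234 -0.2427  0.012 ]]
end cloud 450 [ 0.5014 -0.2132  0.0991] [ 0.4902 -0.2243  0.096 ] [ 0.514  -0.2023  0.1013]
collar cloud 1077 [0.5055 0.0541 0.0232] [0.4842 0.0289 0.02  ] [0.5276 0.0792 0.0257]
```

View pics/c3.png

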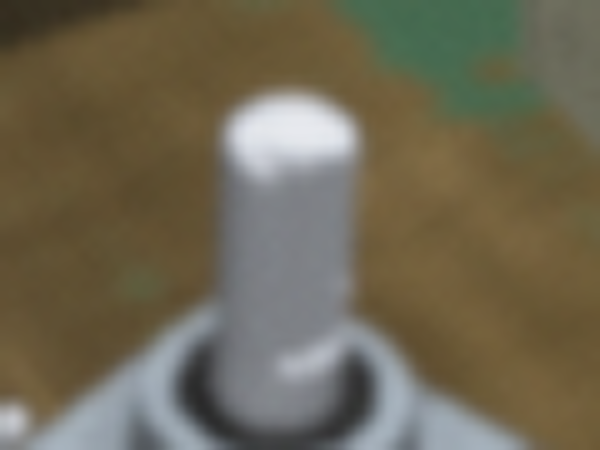

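Request:
move_arm(steps=[[1,2.6,-37,0,0,0,0],[1,0,-37,0,0,0,0],[1,0,-37,0,0,0,0],[1,0,-37,0,0,0,0],[1,0,-38.5,0,0,0,2],[1,0,0,25,0,0,0],[1,0,0,25,0,0,0],[1,0,0,20,0,0,0],[1,0,0,0,0,0,0]])

```text
clock: 2.3
eef_pos: [0.4988, -0.2128, 0.2315]
tool_rot: [-0.113, -3.135, -0.002]
contact_force: [-0.9, -0.1, -0.2]
width: 0.0854
gripper_force: 0.0
```

Run:
```python
from h import *
s=sense(); print(s['eef_pos'].round(4),R.from_rotvec(s['tool_rot']).as_matrix().round(3).tolist(),s['contact_force'].round(1))
snap('wrist','w2')
u,P=cloud('wrist','w2')
m=(abs(P[:,2]-.1)<.004)&(np.hypot(P[:,0]-.5,P[:,1]+.218)<.03);q=P[m];print('end cloud',m.sum(),q.mean(0).round(4),q.min(0).round(4),q.max(0).round(4))
uu=u[m]; print(uu.min(0),uu.max(0))
a,b=np.clip(uu.min(0)-70,0,None); print(a,b); crop('w2',a,b,a+200,b+200,'c4',3)
np.save('q.npy',q)
# radial extent by angle
o=np.array([q[:,0].min()+12e-3 if 0 else (q[:,0].min()+q[:,0].max())/2, q[:,1].max()-.0115]); d=q[:,:2]-o; t=np.degrees(np.arctan2(d[:,1],d[:,0]))%360; r=np.hypot(*d.T)
print(o,[(k,round(r[(t>=k)&(t<k+15)].max()*1000,1)) for k in range(0,360,15)])
```

```text
[ 0.4988 -0.2128  0.2315] [[-0.997, 0.072, -0.005], [0.072, 0.997, 0.002], [0.005, 0.001, -1.0]] [-0.9 -0.1 -0.2]
end cloud 1144 [ 0.5009 -0.2143  0.0992] [ 0.4893 -0.2239  0.0961] [ 0.5137 -0.2038  0.1012]
[302 244] [336 284]
232 174
[ 0.50150952 -0.21533424] [(0, np.float64(12.2)), (15, np.float64(12.3)), (30, np.float64(11.9)), (45, np.float64(12.1)), (60, np.float64(11.8)), (75, np.float64(11.4)), (90, np.float64(11.7)), (105, np.float64(12.0)), (120, np.float64(11.5)), (135, np.float64(11.6)), (150, np.float64(12.2)), (165, np.float64(12.1)), (180, np.float64(12.2)), (195, np.float64(12.5)), (210, np.float64(11.9)), (225, np.float64(9.9)), (240, np.float64(8.5)), (255, np.float64(7.8)), (270, np.float64(8.1)), (285, np.float64(8.9)), (300, np.float64(11.7)), (315, np.float64(12.5)), (330, np.float64(12.7)), (345, np.float64(12.4))]
```

View pics/c4.png

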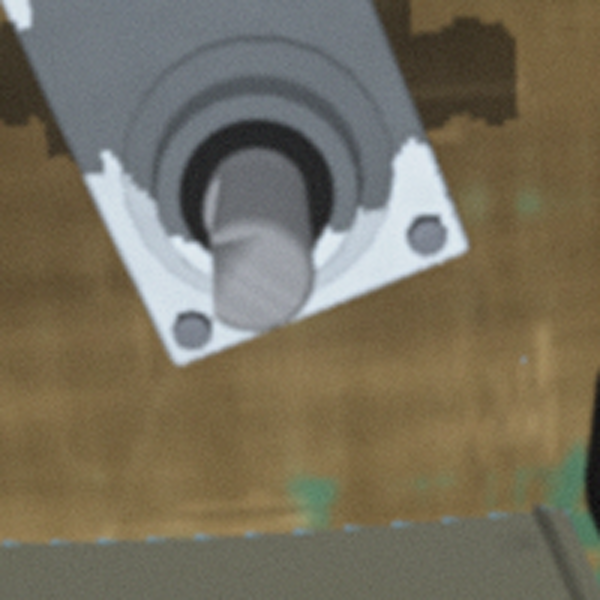

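The crop shows the shaft end face (centre near wrist pixel (320,267)) with the flat cut at image left, its normal at about 264° in world. Fingers at 86° are square to it, so I go down and close.

Request:
move_arm(steps=[[1,-2.5,-2,25,0,0,0],[1,0,0,30,0,0,0],[1,0,0,25,0,0,0],[1,0,0,18,0,0,0],[0.5,0,0,0,0,0,0],[0.3,0,0,0,0,0,0],[0.3,0,0,0,0,0,0],[0,0,0,0,0,0,0],[0,0,0,0,0,0,0],[0,0,0,0,0,0,0]])

```text
clock: 3.35
eef_pos: [0.5032, -0.2146, 0.1373]
tool_rot: [0.109, 3.138, 0.0]
contact_force: [-2.1, 3.4, 9.5]
width: 0.0191
gripper_force: 58.8
```

Run:
```python
from h import *
A=lambda v:np.degrees(np.arctan2(v[1],v[0])).round(1)
f=lambda t,x0,y0,k,L:pos('wrist',t,[(x0+x/k,y0+y/k) for x,y in L],.012)
q=f('w2',232,174,3,[(467,248),(178,365),(22,25),(375,8)])
print(q.round(4).tolist(),A(q[0]-q[1])-90,A(q[1]-q[2]),A(q[0]-q[3]))
x=np.array([np.cos(.35),np.sin(.35),0]);print((q[:2].mean(0)-.045*x).round(4))
# key-rest pin: top cloud in w1
u,P=cloud('wrist','w1'); m=(P[:,2]>.05)&(P[:,2]<.105)&(np.hypot(P[:,0]-.422,P[:,1]+.243)<.02); print(m.sum(),P[m].mean(0).round(4),np.median(P[m],0).round(4))
s=sense();print(s['torque'].round(2),s['contact_force'].round(1),s['joint_pos'].round(2))
```

```text
[[0.5289, -0.1596, 0.012], [0.5579, -0.2423, 0.012], [0.4586, -0.2746, 0.012], [0.4615, -0.1817, 0.012]] 19.299999999999997 18.1 18.2
[ 0.5011 -0.2164  0.012 ]
311 [ 0.422  -0.2417  0.0789] [ 0.4222 -0.2405  0.0832]
[ 0.89  0.29 -0.  ] [-2.1  3.4  9.5] [ 0.47  0.6  -0.23  1.96  0.23  0.61  1.59]
```

Request:
move_arm(steps=[[0,-0.2,-0.2,0,0,0,6.7],[0,-0.2,-0.2,0,0,0,6.7],[0,-0.2,-0.2,0,0,0,6.7],[0,-0.2,-0.2,0,0,0,6.7],[0,-0.2,-0.2,0,0,0,6.7],[0,-0.2,-0.2,0,0,0,6.7],[0,-0.2,-0.2,0,0,0,6.7],[0,-0.2,-0.2,0,0,0,6.7],[0,-0.2,-0.2,0,0,0,6.7],[0,-0.2,-0.2,0,0,0,6.7],[0,0,0,0,0,0,0],[0,0,0,0,0,0,0]])

```text
clock: 4.55
eef_pos: [0.504, -0.2167, 0.1372]
tool_rot: [1.823, 2.557, 0.003]
contact_force: [-1.5, 4.5, 9.9]
width: 0.0191
gripper_force: 58.8
```

```bash
cat >> h.py <<'E'
def st():
    s=sense(); M=R.from_rotvec(s['tool_rot']).as_matrix()
    print(s['clock'],s['eef_pos'].round(4),'theta',np.degrees(np.arctan2(M[1,1],M[0,1])).round(2),'z',M[:,2].round(4),'F',s['contact_force'].round(1),'T',s['torque'].round(2),'w',s['width'].round(4),s['gripper_force'].round(0))
E
python3 - <<'E'
from h import *
st(); snap('scene','s1'); crop('s1',270,250,390,360,'c5',5)
E
```

```text
Traceback (most recent call last):
  File "h.py", line 32, in st
    print(s['clock'],s['eef_pos'].round(4),'theta',np.degrees(np.arctan2(M[1,1],M[0,1])).round(2),'z',M[:,2].round(4),'F',s['contact_force'].round(1),'T',s['torque'].round(2),'w',s['width'].round(4),s['gripper_force'].round(0))
                                                                                                                                                                                   ^^^^^^^^^^^^^^^^
AttributeError: 'float' object has no attribute 'round'
```

Request:
move_arm(steps=[[0.7,0,0,0,0,0,0],[0.7,0,0,0,0,0,0],[0.7,0,0,0,0,0,0],[0.7,0,0,0,0,0,0],[0.7,0,0,-25,0,0,0],[0.7,0,0,-40,0,0,0],[0.7,0,0,-40,0,0,0],[0.7,0,0,-15,0,0,0],[0.7,0,0,0,0,0,-8],[0.7,0,0,0,0,0,-8],[0.7,0,0,0,0,0,-8],[0.7,0,0,0,0,0,-8]])

```text
clock: 5.75
eef_pos: [0.5029, -0.2179, 0.2559]
tool_rot: [-1.04, -2.964, 0.0]
contact_force: [0.7, -0.4, -0.1]
width: 0.0597
gripper_force: 0.0
```

Request:
move_arm(steps=[[0.7,0,0,0,0,0,-8],[0.7,0,0,0,0,0,-8],[0.7,0,0,0,0,0,-8],[0.7,0,0,0,0,0,-8],[0.7,0,0,0,0,0,-8],[0.7,0,0,0,0,0,-8],[0.7,0,0,0,0,0,-8],[0.7,0,0,0,0,0,0]])

```text
clock: 6.55
eef_pos: [0.5028, -0.2181, 0.2558]
tool_rot: [0.467, -3.106, -0.0]
contact_force: [-0.3, -0.1, -0.2]
width: 0.0598
gripper_force: 0.0
```

```bash
sed -i "s/s\['width'\].round(4),s\['gripper_force'\].round(0)/round(float(s['width']),4),round(float(s['gripper_force']))/;s/print(s\['clock'\]/print(round(s['clock'],2)/" h.py
python3 - <<'E'
from h import *
st(); snap('wrist','w3'); 
u,P=cloud('wrist','w3'); m=(abs(P[:,2]-.1)<.004)&(np.hypot(P[:,0]-.502,P[:,1]+.217)<.03);q=P[m]
print('end',q.mean(0).round(4),q.min(0).round(4),q.max(0).round(4))
e=R.from_euler('z',19,degrees=True).as_matrix()[:2,:2]; d=(q[:,:2]-[.5018,-.2165])@e; print('stand-frame extents',d.min(0),d.max(0))
t=np.degrees(np.arctan2(d[:,1],d[:,0]))%360; r=np.hypot(*d.T)
print([(k,round(r[(t>=k)&(t<k+15)].max()*1000,1)) for k in range(0,360,15)])
im=cv2.resize(np.load('w3.npz')['p'][60:460,120:520,::-1],None,fx=1.5,fy=1.5,interpolation=2);cv2.imwrite('pics/c6.png',im)
E
```

```text
6.55 [ 0.5028 -0.2181  0.2558] theta 107.1 z [-3.e-04  2.e-04 -1.e+00] F [-0.3 -0.1 -0.2] T [-0.01  0.04 -0.03] w 0.0598 0
end [ 0.5021 -0.2156  0.0992] [ 0.4912 -0.2277  0.0963] [ 0.5139 -0.2042  0.1014]
stand-frame extents [-0.00836094 -0.01082592] [0.01197936 0.01238104]
[(0, np.float64(12.2)), (15, np.float64(12.4)), (30, np.float64(13.0)), (45, np.float64(12.7)), (60, np.float64(12.3)), (75, np.float64(12.4)), (90, np.float64(12.5)), (105, np.float64(12.3)), (120, np.float64(12.6)), (135, np.float64(11.4)), (150, np.float64(9.0)), (165, np.float64(8.3)), (180, np.float64(8.2)), (195, np.float64(9.3)), (210, np.float64(11.1)), (225, np.float64(11.6)), (240, np.float64(11.2)), (255, np.float64(10.9)), (270, np.float64(11.1)), (285, np.float64(11.3)), (300, np.float64(11.6)), (315, np.float64(11.7)), (330, np.float64(12.2)), (345, np.float64(12.0))]
```

View pics/c6.png

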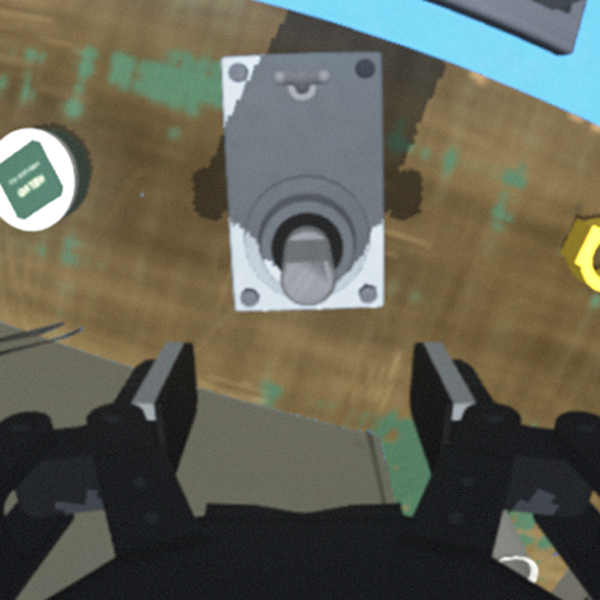

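The crop shows the flat facing the forked key rest (fork at crop (302,77), shaft end at (308,282)), and the plate corners at (222,58), (381,52), (384,305) and (236,311). I'll check the yaw from these.

Run:
```python
from h import *
A=lambda v:np.degrees(np.arctan2(v[1],v[0])).round(1)
q=pos('wrist','w3',[(120+x/1.5,60+y/1.5) for x,y in [(222,58),(381,52),(384,305),(236,311)]],.012)
print(q.round(4).tolist(),A(q[3]-q[0]),A(q[2]-q[1]),A(q[1]-q[0])-90,A(q[2]-q[3])-90, np.linalg.norm(q[3]-q[0]),np.linalg.norm(q[2]-q[3]))
k=pos('wrist','w3',[(120+x/1.5,60+y/1.5) for x,y in [(278,77),(325,75)]],.096);print('fork',k.round(4),A(k[1]-k[0])-90, A([.5018,-.2165]-k.mean(0)[:2]))
```

```text
[[0.418, -0.2905, 0.012], [0.3888, -0.2071, 0.012], [0.5282, -0.1588, 0.012], [0.5579, -0.2425, 0.012]] 18.9 19.1 19.299999999999997 19.5 0.14793243334519096 0.08883307901706929
fork [[ 0.4245 -0.252   0.096 ]
 [ 0.4181 -0.2341  0.096 ]] 19.5 18.2
```

Request:
move_arm(steps=[[0.7,-11.7,37,0,0,0,0],[0.7,-11.7,37,0,0,0,0],[0.7,-11.7,37,0,0,0,0],[0.7,-11.7,37,0,0,0,0],[0.7,-11.7,37,0,0,0,0],[0.7,-11.7,37,0,0,0,0],[0.7,-11.7,37,0,0,0,0],[0.7,0,0,0,0,0,-5.9],[0.7,0,0,20,0,0,-5.9],[0.7,0,0,0,0,0,0],[0.7,0,0,0,0,0,0]])

```text
clock: 7.7
eef_pos: [0.5055, 0.0535, 0.2359]
tool_rot: [0.772, -3.044, -0.0]
contact_force: [-0.4, 0.2, -0.0]
width: 0.0598
gripper_force: 0.0
```

Run:
```python
from h import *
st(); snap('wrist','w4')
u,P=cloud('wrist','w4'); m=(abs(P[:,2]-.024)<.004)&(np.hypot(P[:,0]-.505,P[:,1]-.054)<.04);q=P[m];print(q.mean(0),q.min(0),q.max(0),u[m].min(0),u[m].max(0))
a,b=(u[m].min(0)+u[m].max(0))//2-60; print(a,b); crop('w4',a,b,a+120,b+120,'c7',5)
for an in np.arange(20,40,1.):
    e=R.from_euler('z',an,degrees=True).as_matrix()[:2,:2]; d=q[:,:2]@e; print(an,[round(1000*(np.percentile(d[:,i],99)-np.percentile(d[:,i],1)),1) for i in (0,1)],end=' ')
```

```text
7.7 [0.5055 0.0535 0.2359] theta 118.47 z [-1.2e-03 -2.0e-04 -1.0e+00] F [-0.4  0.2 -0. ] T [0.03 0.01 0.03] w 0.0598 0
[0.50543486 0.05421495 0.02321239] [0.48422585 0.02930251 0.02002389] [0.52771073 0.08012998 0.0257281 ] [293 199] [351 253]
262 166
20.0 [np.float64(41.0), np.float64(45.6)] 21.0 [np.float64(41.0), np.float64(45.5)] 22.0 [np.float64(41.0), np.float64(45.4)] 23.0 [np.float64(40.9), np.float64(45.3)] 24.0 [np.float64(40.9), np.float64(45.2)] 25.0 [np.float64(40.9), np.float64(45.2)] 26.0 [np.float64(40.9), np.float64(45.2)] 27.0 [np.float64(40.9), np.float64(45.3)] 28.0 [np.float64(40.8), np.float64(45.3)] 29.0 [np.float64(40.8), np.float64(45.4)] 30.0 [np.float64(40.9), np.float64(45.4)] 31.0 [np.float64(40.8), np.float64(45.3)] 32.0 [np.float64(40.9), np.float64(45.4)] 33.0 [np.float64(40.8), np.float64(45.4)] 34.0 [np.float64(40.8), np.float64(45.5)] 35.0 [np.float64(40.9), np.float64(45.5)] 36.0 [np.float64(40.9), np.float64(45.6)] 37.0 [np.float64(40.9), np.float64(45.7)] 38.0 [np.float64(40.9), np.float64(45.8)] 39.0 [np.float64(40.9), np.float64(46.0)]
```

View pics/c7.png

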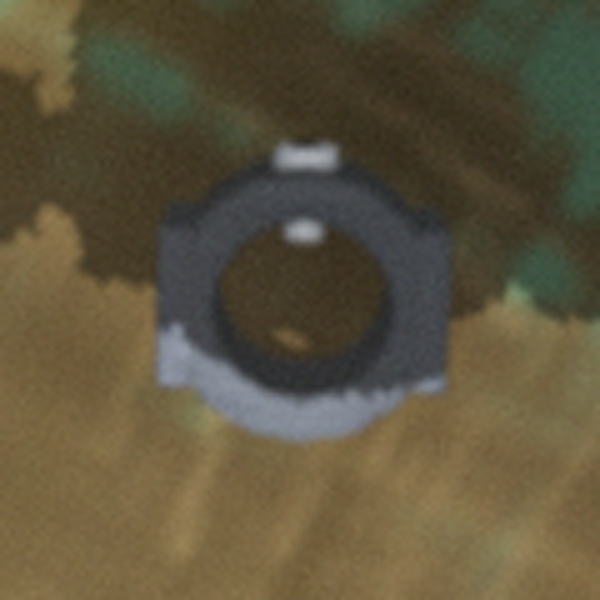

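The close crop confirms the dark collar: lands parallel to the fingers at crop x=158 and x=447, the set screw straight up at (305,157) toward own -x, centre at (303,301). Going down to grip.

Request:
move_arm(steps=[[0.7,-0.5,1,30,0,0,0],[0.7,0,0,40,0,0,0],[0.7,0,0,40,0,0,0],[0.7,0,0,30,0,0,0],[0.7,0,0,15,0,0,0],[0.7,0,0,8,0,0,0],[0.7,0,0,0,0,0,0],[0.5,0,0,0,0,0,0],[0.4,0,0,0,0,0,0],[0.3,0,0,0,0,0,0],[0.2,0,0,0,0,0,0],[0,0,0,0,0,0,0]])

```text
clock: 8.95
eef_pos: [0.5063, 0.0549, 0.0742]
tool_rot: [-0.779, 3.041, -0.001]
contact_force: [-1.5, -1.6, 8.0]
width: 0.0449
gripper_force: 62.2
```

```bash
python3 -c "
from h import *
st()"
```

```text
8.95 [0.5063 0.0549 0.0742] theta 118.75 z [ 2.2e-03  2.0e-04 -1.0e+00] F [-1.5 -1.6  8. ] T [-0.02  0.3  -0.05] w 0.0449 62
```

Request:
move_arm(steps=[[0,0,0,-10,0,0,0],[0,0,0,-25,0,0,0],[0,0,0,-40,0,0,0],[0,0,0,-40,0,0,0],[0,0,0,-25,0,0,0],[0,0,0,-6,0,0,0],[0,0,0,0,0,0,4.8],[0,0,0,0,0,0,4.8],[0,0,0,0,0,0,0]])

```text
clock: 9.85
eef_pos: [0.5051, 0.0548, 0.2187]
tool_rot: [0.521, -3.097, 0.0]
contact_force: [-0.1, -0.2, -1.2]
width: 0.0447
gripper_force: 61.5
```

Request:
move_arm(steps=[[0,7,-20,0,0,0,0],[0,13,-36,0,0,0,0],[0,13,-36,0,0,0,0],[0,13,-36,0,0,0,0],[0,13,-36,0,0,0,0],[0,13,-36,0,0,0,0],[0,13,-36,0,0,0,0],[0,7,-19,0,0,0,0],[0,0,0,0,0,0,0],[0,0,0,0,0,0,0]])

```text
clock: 10.85
eef_pos: [0.5022, -0.2161, 0.2184]
tool_rot: [0.525, -3.097, -0.001]
contact_force: [0.0, 1.3, -2.9]
width: 0.0447
gripper_force: 61.7
```

Run:
```python
from h import *
st(); p,d=snap('wrist','w5')
u,P=cloud('wrist','w5'); s=sense(); M=R.from_rotvec(s['tool_rot']).as_matrix(); L=(P-s['eef_pos'])@M
m=(abs(L[:,2]-.0502)<.004)&(np.hypot(L[:,0],L[:,1])<.035);q=L[m];print('collar in tool',m.sum(),q.mean(0).round(4),np.percentile(q,1,0).round(4),np.percentile(q,99,0).round(4),np.median(q[:,2]))
cv2.imwrite('pics/c8.png',cv2.resize(p[150:450,120:520,::-1],None,fx=2,fy=2,interpolation=2))
```

```text
10.85 [ 0.5022 -0.2161  0.2184] theta 109.25 z [-1.e-03  8.e-04 -1.e+00] F [ 0.   1.3 -2.9] T [0.04 0.01 0.02] w 0.0447 62
collar in tool 7379 [0.0035 0.0001 0.051 ] [-0.0186 -0.029   0.0468] [0.0221 0.0291 0.054 ] 0.05104783679106577
```

View pics/c8.png

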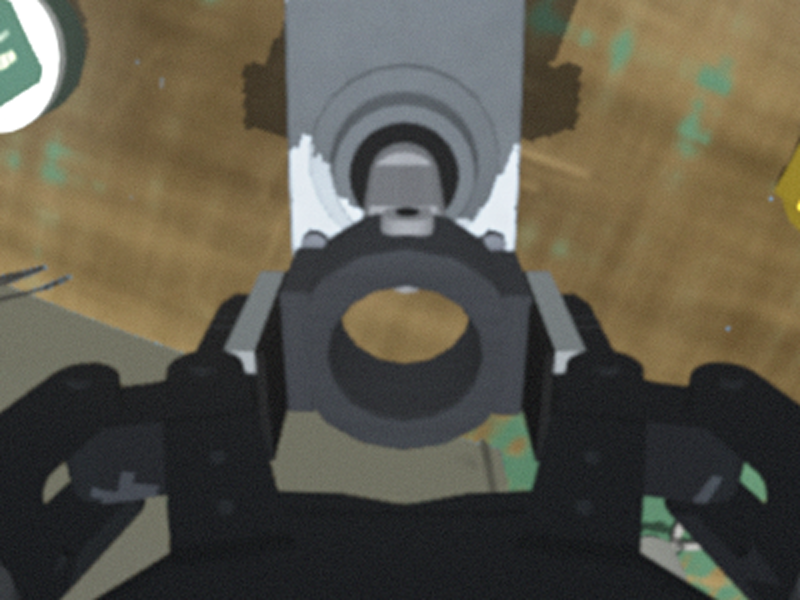

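The crop shows the collar level between the pads, bore centre near crop (405,352), screw at (407,215) lined up with the shaft's flat behind it. I'll measure the bore centre in the tool frame.

Run:
```python
from h import *
q=np.load('w5.npz'); M=R.from_rotvec(q['r']).as_matrix()
for zt in (.0502,.051):
    g=pos('wrist','w5',[(120+x/2,150+y/2) for x,y in [(405,448),(405,250),(328,352),(481,352),(405,285),(405,420),(283,290),(284,410),(528,292),(525,412)]],q['e'][2]-zt)
    l=((g-q['e'])@M*1000).round(1)[:,:2]; print(l.tolist(), l[:2].mean(0), l[2:4].mean(0), l[4:6].mean(0), l[6:].mean(0))
```

```text
[[-19.9, 0.9], [22.1, 0.9], [1.9, -13.2], [1.9, 14.8], [15.5, 0.9], [-13.1, 0.9], [14.3, -20.8], [-11.2, -22.3], [13.9, 22.8], [-11.7, 24.0]] [1.1 0.9] [1.9 0.8] [1.2 0.9] [1.325 0.925]
[[-20.5, 0.9], [21.7, 0.9], [1.4, -13.3], [1.4, 14.9], [15.1, 0.9], [-13.7, 0.9], [14.0, -20.9], [-11.8, -22.5], [13.5, 22.9], [-12.3, 24.1]] [0.6 0.9] [1.4 0.8] [0.7 0.9] [0.85 0.9 ]
```

Request:
move_arm(steps=[[0,-0.5,-0.2,15,0,0,0],[0,0,0,17,0,0,0],[0,0,0,6,0,0,0],[0,0,0,4,0,0,0],[0,0,0,4,0,0,0],[0,0,0,0,0,0,0]])

```text
clock: 11.5
eef_pos: [0.5032, -0.2159, 0.1729]
tool_rot: [0.525, -3.097, -0.0]
contact_force: [0.5, 0.1, -2.1]
width: 0.0449
gripper_force: 61.7
```

```bash
python3 -c "
from h import *
st()"
```

```text
11.5 [ 0.5032 -0.2159  0.1729] theta 109.24 z [-0.e+00  1.e-04 -1.e+00] F [ 0.5  0.1 -2.1] T [ 0.03  0.02 -0.04] w 0.0449 62
```

Request:
move_arm(steps=[[0,0.5,0,3,0,0,0],[0,0,0,3,0,0,0],[0,0,0,3,0,0,0],[0,0,0,2,0,0,0],[0,0,0,0,0,0,0]])

```text
clock: 12.0
eef_pos: [0.5025, -0.2163, 0.1616]
tool_rot: [0.524, -3.097, -0.0]
contact_force: [-1.1, -0.2, -1.5]
width: 0.0447
gripper_force: 61.7
```

```bash
python3 -c "
from h import *
st()"
```

```text
12.0 [ 0.5025 -0.2163  0.1616] theta 109.2 z [-4.e-04  2.e-04 -1.e+00] F [-1.1 -0.2 -1.5] T [-0.02  0.02 -0.02] w 0.0447 62
```

Sliding on freely with no contact force. 11.4 mm remain.

Request:
move_arm(steps=[[0,0,0,3,0,0,0],[0,0,0,3,0,0,0],[0,0,0,3,0,0,0],[0,0,0,2,0,0,0],[0,0,0,0,0,0,0],[0,0,0,0,0,0,0]])

```text
clock: 12.6
eef_pos: [0.5027, -0.2163, 0.1508]
tool_rot: [0.524, -3.097, -0.0]
contact_force: [-0.8, 0.2, -3.3]
width: 0.0448
gripper_force: 61.7
```

Run:
```python
from h import *
st(); p,d=snap('wrist','w6')
cv2.imwrite('pics/c9.png',cv2.resize(p[220:400,240:440,::-1],None,fx=3,fy=3,interpolation=2))
u,P=cloud('wrist','w6'); r=np.hypot(P[:,0]-.502,P[:,1]+.2165); z=P[:,2]
a=(r<.008)&(z>.09); b=(r>.0155)&(r<.0205)&(z>.09)&(z<.11)
for m in(a,b): print(m.sum(),np.median(z[m]).round(4),z[m].std().round(4))
A=np.c_[P[b,:2]-[.502,-.2165],np.ones(b.sum())]; print(np.linalg.lstsq(A,z[b],rcond=None)[0].round(4))
```

```text
12.6 [ 0.5027 -0.2163  0.1508] theta 109.2 z [-1.e-04  1.e-04 -1.e+00] F [-0.8  0.2 -3.3] T [-0.04  0.01 -0.  ] w 0.0448 62
1329 0.0994 0.0014
3571 0.1001 0.0006
[-0.0024 -0.      0.1   ]
```

View pics/c9.png

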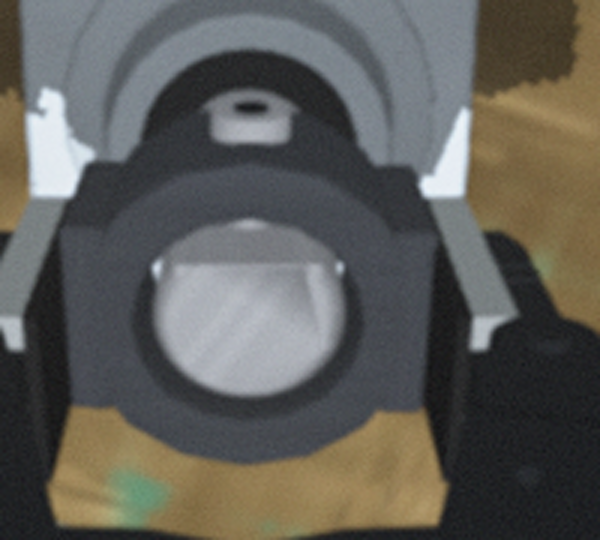

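The crop shows the collar round the shaft with an even gap, the screw at crop (250,115) on the flat (edge at y=263). The collar's top is about 0.6 mm high by depth and kinematics alike, so I lower it that much.

Request:
move_arm(steps=[[0,0,0,0.6,0,0,0],[0,0,0,0,0,0,0],[0,0,0,0,0,0,0],[0,0,0,0,0,0,0]])

```text
clock: 13.05
eef_pos: [0.5026, -0.2163, 0.1503]
tool_rot: [0.524, -3.098, 0.0]
contact_force: [-0.8, 0.5, -2.1]
width: 0.0448
gripper_force: 61.7
```

```bash
python3 -c "
from h import *
st()
print(hand_in())"
```

```text
13.05 [ 0.5026 -0.2163  0.1503] theta 109.2 z [-0. -0. -1.] F [-0.8  0.5 -2.1] T [ 0.01 -0.01  0.  ] w 0.0448 62
the job is handed in; nothing more can be done
None
```

I handed the job in at 13 s: the shaft's flat is turned to face the key rest, and the collar is still held on it, level and off the bearing, with the screw on the flat and its top flush with the shaft's end to about 0.2 mm by the arm's readings.

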